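# Fit the equipment post and hold its cam clamp tight

## Robot

A 7-joint arm with a two-finger parallel gripper is mounted at the origin on the work surface. World frame = base frame: x ahead of the robot, y to its left, z up, the work surface at z = 0. Lengths are in m, angles in rad, forces in N, time in s.
With the tool pointing down it reaches from about 0.4 to 0.85 m from the base axis. Payload 4.5 kg.
Tool frame: the origin (TCP) lies between the finger pads; the fingertips stand 25 mm ahead of it and the grasp point (between the pads) lies 6 mm ahead of it (r.tips_ahead is the distance from the TCP to the fingertips, in m); z points along the fingers, y is the direction in which the jaws open and shut (so a half turn about z gives the same grasp; the last joint's range is limited). The gripper opens to 88 mm and grips with 3 to 60 N. Pads are 18 mm wide; open, the fingers measure 123 mm over their backs; the gripper's body (75 mm by 187 mm) begins 45 mm behind the grasp point.
Start: joints at [1.296, 0.689, -0.195, 1.565, 0.157, 0.902, -0.215], TCP at [0.19, -0.595, 0.264] pointing down, gripper open.
Joint ranges: [-3.01, 3.01], [-0.46, 2.08], [-1.47, 1.51], [0.13, 2.56], [-1, 4.14], [0.04, 2.09], [-2.66, 2.66]. Speed limits (rad/s): [2.57, 2.57, 3.14, 3.14, 3.14, 3.14, 3.14].

## Interface

Orientations are given as a unit quaternion [x, y, z, w].
In Python, from plant import r, imaging gives the robot as it stands.
- The arm moves only by the tool send_rows, never from a script. Its argument "moves" is one flat list of numbers, 6 for each row, row after row: the shift along the tool's x, y, z in m, then the turn, a rotation vector about the tool's x, y, z in degrees. A call has exactly 5 rows; each row is the pose to reach, as a shift and turn from the pose measured when the call began, along the tool's axes at that moment; what a row does not reach only later rows make up. A row lasts 1/12 s, in which the tool goes at most 41.7 mm and 7.16 degrees, less where a joint would pass 70% of its speed; a pose out of reach is approached as far as the arm can. A call with a gripper value outside its range is refused whole. "claw" is the closure, from -1 (fully open) to 1 (shut), so that 0 is half open, set as the call begins (left out, the last holds). The fingers move at their own pace and stop on an object; "grip_force" is the grip in N (left out, the last holds). Time passes only in rows, so rows that repeat a pose let the fingers close, or fill a call up. It gives the time, the measured TCP pose, the force and the opening at its end, in the units of the state.
- r.get_state(): the state, without advancing time (a new reading comes with each control period).
- imaging.snapshot(name): name is "scene" or "top" or "wrist"; returns a dict with "image" (384x512x3 uint8, red, green, blue), "depth" (384x512 float32, m along the optical axis (not along the pixel's ray), 0 where there is no reading), "mtx" (3x3 intrinsics, pixels), "D" ([k1, k2, p1, p2, k3] as OpenCV has them; the pictures are not rectified), "rvec" (rotation vector, rad) and "tvec" (3), from world to camera coordinates, as OpenCV has them. Camera axes: x right, y down, z forward; pixel columns grow to the right and rows downward; lengths in m; the calibration is good to about 2 mm. A picture is of the moment at which its call begins.
- r.finish_job(): hands the job in, once; it reports no verdict.
Trained networks look in a picture, given as the dict that the camera call returned (one of the last four; its "shot" number tells which), for a name from the list of things; names that differ only in an ending like _2 or _b are one class to them, and where a whole thing is asked for, a point or a joint stands for the part that bears it (a point fixed in the world has none). Each returns a list of dicts, best first, with "score" (0 to 1); they miss things now and then, are a little off and sometimes report something else, mostly with a low value. They report only what shows in the picture. A call takes as long as a camera call.
- imaging.look_for(query, picture): "box" ([centre column, centre row, width, height] as shares, 0 to 1, of the picture: columns of its width, rows of its height, round what is visible of it).
- imaging.silhouettes(query, picture): "pixels" (384x512 bool, what is visible of it) and "box" ([centre column, centre row, width, height] as shares, 0 to 1, of the picture: columns of its width, rows of its height, round what is visible of it).
- imaging.pinpoint(query, picture): "point" ([column, row] as shares, 0 to 1, of the picture: columns of its width, rows of its height: a listed point, or the origin of a listed thing).
The state is a dict: "clock": time; "q": joint angles; "qd": joint speeds; "joint_torque": joint torques, N m; "tool_pos": TCP position; "eef_rot": TCP orientation; "contact_force": force on the tool from outside, world axes, zero at the start; "moment": the same for the moment, N m; "opening": opening from 0.0 (shut) to 1.0 (fully open).
Only numpy, scipy, OpenCV 4.12 (cv2) and the standard library are available. Lean on these libraries where they do the work, as an engineer would, in place of code of your own. Each camera call takes 0.05 s, during which the arm holds its last target.

## Task

Take the plain straight equipment post out of the rack, push its spigot down through the eyelet of the clamp mount until the collar sits flat, and let go of it while the clamp is still open. Then swing the cam lever by its knob to the cam's highest lift, straight over the tail of the base plate, and finish still holding the knob there with the fingers: it springs back if released, and I have to fit the locking pin. Leave the hook post, bottle, dish and glove box where they are.

Things in the scene. Friction and masses are not known exactly. Their poses are not given: they have to be found in the camera images.
- post: Loose upright equipment post, 0.25 kg, 138 mm tall; origin at the centre of its lower end, z up. Steel spigot 16 mm in diameter from 0 to 50 mm (lowest 6 mm tapering to 10 mm), collar 32 mm in diameter from 50 to 56 mm, plain steel tube 20 mm in diameter to 132 mm, black cap of the same diameter to 138 mm. Starts in either socket of the rack, origin 15 mm high, collar on the rack.
- rack: Grey fixed plastic storage block 70 (x) x 190 (y) x 65 mm high; origin at the centre of its underside. Two sockets, vertical through holes 21 mm in diameter, at its own y = -55 and +55 mm, x = 0. Posts come straight up out of it.
- eyelet (a point): Centre of the eyelet's mouth on the clamp mount, 74 mm above the work surface, z up: a vertical hole 23 mm in diameter, 2 mm chamfer, through an aluminium plate 50 x 42 mm, 12 mm thick; below it a pocket down to 12 mm height. With the collar flat on the plate the post's origin is 24 mm high. Clamping shifts the post up to 4 mm.
- mount: Fixed clamp mount on a dark steel base plate 12 mm thick; its origin lies on the eyelet's axis at the work surface. The eyelet is at its own (0, 0), the vertical pivot of the cam lever at its own (0, -41.7 mm), and a narrow tail 26 mm wide of the base plate runs on along its own -y to -174 mm. The cam presses along its own +y.
- cam_pivot (a point): Point on the vertical pivot axis of the cam lever, 66 mm above the work surface, 41.7 mm from the eyelet's axis.
- cam_lever (a joint): Lever angle, rad, counter-clockwise from above, 0 to 2.35; starts at 0 to 0.4. Highest lift at 1.75: lever along the mount's own -y, straight away from the eyelet, over the tail; beyond, lift falls. At value q the lever points at angle 2.962 + q from +x in the mount's frame. A spring (0.25 N m/rad, friction 0.11 N m) pulls it to 0: 5 to 7 N at the knob at highest lift; let go, it springs back.
- lever_knob: Upright black plastic knob at the end of the lever, a cylinder 22 mm in diameter and 48 mm tall that revolves freely on its own axis; origin at the centre of its underside, 66 mm above the work surface, 105 mm from the pivot. The steel lever under it is 18 mm wide and 10 mm thick, and reaches 9 mm beyond the knob's axis.
- hook_post: The other post in the rack, to be left alone: shorter (108 mm), the same spigot and collar, a thin 12 mm stem and a cross bar 60 mm long with upturned ends. Origin at the centre of the lower end.
- bottle: White bottle, 60 mm in diameter, 150 mm tall, to be left alone; origin at the centre of its underside.
- dish: Round steel dish, 120 mm in diameter, 40 mm high, to be left alone; origin at the centre of its underside.
- glove_box: Pale card glove box with a blue opening on top, 100 x 200 x 75 mm, to be left alone; origin at the centre of its underside.
- pad: Sprung rubber pad, 20 mm wide, in the pocket below the eyelet plate, on the mount's own +y side, its face 10 mm from the eyelet's axis, at 26 to 59 mm height, its top bevelled. The cam presses the spigot against it: contact begins about 0.5 rad before the highest lift and grows to about 5 to 9 N there. Origin at the middle of its face, at the work surface.

How it is judged:
On the way:
1. the post is seated in the eyelet and let go while the clamp is still open (horizontal distance between post and eyelet below 0.007 m and z of post in the frame of eyelet below -0.046 m and angle between post's own z axis and vertical below 0.1 rad and contact force between the fingers and post below 0.1 N and value of joint cam_lever below 0.8 rad), for 0.2 s.
At the end, for the whole second after the job is handed in: Fingers hold the knob (over 1 N) with the cam lever within 0.15 rad of highest lift (1.75 rad); the post presses the pad with over 3 N; the post is at rest, upright within 0.1 rad, within 7 mm of the eyelet's axis, its collar within 4 mm of the plate (value of joint cam_lever between 1.6 and 1.9 rad and contact force between the fingers and lever_knob above 1 N and contact force between pad and post above 3 N and horizontal distance between post and eyelet below 0.007 m and z of post in the frame of eyelet below -0.046 m and angle between post's own z axis and vertical below 0.1 rad and linear speed of post below 0.02 m/s); the arm keeps its last pose, push and grip.
It fails at once if the hook post was moved more than 30 mm (distance of hook_post from where it was at the start of the episode above 0.03 m).
It fails at once if the bottle was moved more than 30 mm (distance of bottle from where it was at the start of the episode above 0.03 m).
It fails at once if the dish was moved more than 30 mm (distance of dish from where it was at the start of the episode above 0.03 m).
It fails at once if the glove box was moved more than 30 mm (distance of glove_box from where it was at the start of the episode above 0.03 m).
It also fails if it takes over 67 s, if anything falls off the work surface, if the arm or the gripper's body presses on something with over 40 N, if the wrist force passes 120 N, or if a joint passes its speed limit or range.

## Working session

There is one attempt and no reset: what is moved stays moved. The work goes in short steps, Python scripts to look and compute and a tool call to move; the robot and the scene stay as the last step left them, time stands still between calls to the robot, and variables do not carry over. Pictures are saved under pics/ and viewed, and the job is handed in when it is done.

Besides the shell and the picture viewer there is one more tool, called as name(argument=value, ...), one argument or row to a line, values as JSON. send_rows: Moves the arm, as the interface text tells. Its arguments: {"type":"object","properties":{"moves":{"type":"array"},"claw":{"type":"number"},"grip_force":{"type":"number"}},"required":["moves"]}

```bash
ls; mkdir -p pics; cat > h.py <<'E'
import numpy as np, cv2
from plant import r, imaging
from scipy.spatial.transform import Rotation as R
def save(p,n,up=1.5):
    im=cv2.cvtColor(p["image"],cv2.COLOR_RGB2BGR); cv2.imwrite("pics/"+n+".png",cv2.resize(im,None,fx=up,fy=up))
def ray(p,uv):
    K=np.array(p["mtx"]);D=np.array(p["D"]);Rm=cv2.Rodrigues(np.array(p["rvec"]))[0];t=np.array(p["tvec"]).ravel()
    n=cv2.undistortPoints(np.array([[uv]],float),K,D)[0,0]
    d=Rm.T@np.array([n[0],n[1],1.]); c=-Rm.T@t
    return c,d
def onz(p,uv,z):
    c,d=ray(p,uv); return c+d*(z-c[2])/d[2]
def ondepth(p,uv):
    c,d=ray(p,uv); return c+d*p["depth"][int(round(uv[1])),int(round(uv[0]))]
def proj(p,X):
    return cv2.projectPoints(np.array(X,float).reshape(-1,1,3),np.array(p["rvec"]),np.array(p["tvec"]),np.array(p["mtx"]),np.array(p["D"]))[0][:,0]
def pts(p,mask):
    v,u=np.nonzero(mask&(p["depth"]>0)); 
    K=np.array(p["mtx"]);n=cv2.undistortPoints(np.stack([u,v],1).astype(float)[:,None],K,np.array(p["D"]))[:,0]
    Rm=cv2.Rodrigues(np.array(p["rvec"]))[0];t=np.array(p["tvec"]).ravel()
    z=p["depth"][v,u]; X=np.c_[n*z[:,None],z]
    return (X-t)@Rm
E
python3 - <<'E'
from h import *
for n in ["scene","top"]:
    p=imaging.snapshot(n); save(p,n+"0")
    print(n,"cam",ray(p,(256,192))[0].round(3))
    for q in ["post","rack","eyelet","mount","cam_pivot","lever_knob","hook_post","bottle","dish","glove_box","pad"]:
        try:
            for o in imaging.pinpoint(q,p)[:2]:
                uv=np.array(o["point"])*[512,384]
                z={"eyelet":.074,"cam_pivot":.066,"lever_knob":.066,"post":.015,"hook_post":.015}.get(q,0)
                print(q,round(o["score"],2),uv.round(1),onz(p,uv,z).round(4))
        except Exception as e: print(q,e)
print(r.get_state())
E
```

```text
pics
scene cam [0.9   0.585 0.92 ]
post 0.83 [355.5 275.3] [0.4629 0.2458 0.015 ]
rack 0.89 [368.3 295.2] [0.4596 0.2988 0.    ]
eyelet 0.78 [265.  207.5] [0.5811 0.0038 0.074 ]
eyelet 0.6 [288.9 176.2] [ 0.475  -0.0604  0.074 ]
mount 0.62 [261.3 226.3] [0.5912 0.0039 0.    ]
cam_pivot 0.8 [255.  194.5] [ 0.5811 -0.0515  0.066 ]
lever_knob 0.41 [289.5 176.3] [ 0.4698 -0.0656  0.066 ]
hook_post 0.49 [380.9 308.2] [0.4605 0.3443 0.015 ]
bottle 0.55 [227.7 118.9] [ 0.4889 -0.43    0.    ]
dish 0.6 [192.  245.6] [ 0.7766 -0.0235  0.    ]
dish 0.17 [261.6 225.4] [0.5893 0.0017 0.    ]
glove_box 0.86 [278.1 346.7] [0.7088 0.3081 0.    ]
glove_box 0.21 [288.6 179.8] [ 0.4456 -0.1053  0.    ]
top cam [ 0.454 -0.048  1.185]
post 0.63 [148.2 157.1] [0.704 0.305 0.015]
post 0.58 [167.4 237.3] [0.4578 0.2393 0.015 ]
rack 0.58 [261.1 194.8] [ 0.5882 -0.0434  0.    ]
rack 0.56 [149.7 238.4] [0.4546 0.297  0.    ]
eyelet 0.95 [250.  191.6] [ 0.5892 -0.0114  0.074 ]
mount 0.55 [247.9 195.3] [ 0.5867 -0.0026  0.    ]
cam_pivot 0.81 [259.7 192.7] [ 0.5869 -0.0394  0.066 ]
lever_knob 0.6 [262.4 228.1] 
[... 358 characters left out ...]
q': array([ 1.29578319,  0.68910649, -0.19457364,  1.56529529,  0.15728193,
        0.9024982 , -0.21511135]), 'qd': array([ 7.54582007e-04,  4.50613034e-04, -3.17489395e-05, -1.65690456e-04,
        1.87596086e-03,  2.21886528e-04, -1.42206301e-04]), 'joint_torque': array([-1.95813836e-04, -5.27494597e+01, -1.26747172e+00, -1.53742915e+01,
       -5.20164322e-02, -5.70294760e-04,  2.83282031e-05]), 'tool_pos': array([ 0.18997682, -0.59545128,  0.26373925]), 'eef_rot': array([9.88104593e-01, 1.53783327e-01, 1.03987350e-05, 3.47971540e-05]), 'contact_force': array([ 1.40634639, -0.04916866,  0.08477512]), 'moment': array([-0.0564481 , -0.03706081, -0.03007405]), 'opening': 1.0013058681470552}
```

View pics/scene0.png

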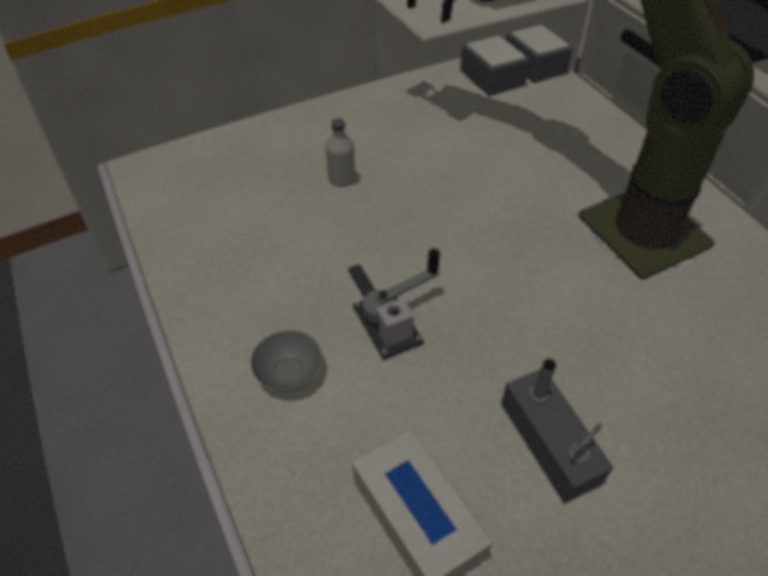

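View pics/top0.png

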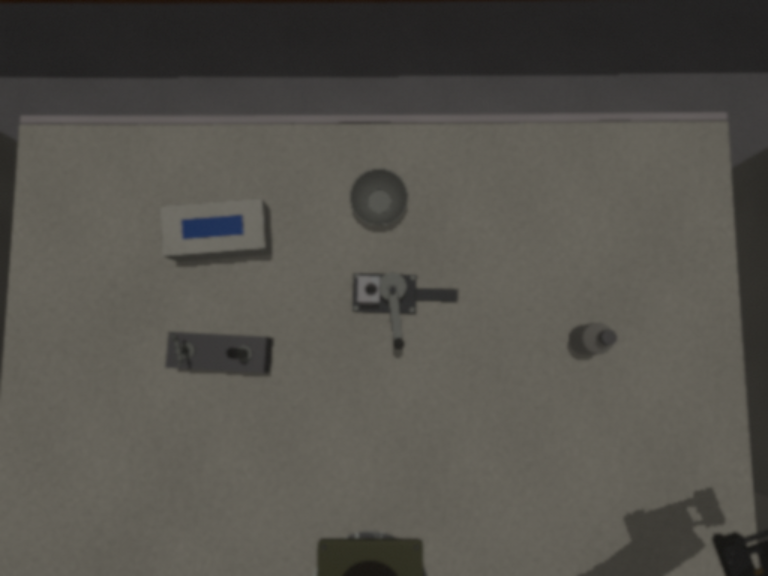

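The top view shows the mount near (250,192) with its tail toward world -y and the lever toward the robot. The plain post is the right-hand one in the rack, near (160,235), and the hook post is at its left. Next I move towards a spot above the mount to look with the wrist camera.

```bash
cat >> h.py <<'E'
Q0=R.from_quat([.70710678,.70710678,0,0])
def plan(pos,rot=Q0,step=0.041,ang=7.0,rows=5,frm=None):
    s=r.get_state(); p=s["tool_pos"]; C=R.from_quat(s["eef_rot"])
    d=C.inv().apply(np.array(pos)-p); rv=(C.inv()*rot).as_rotvec(degrees=True)
    n=max(np.linalg.norm(d)/step,np.linalg.norm(rv)/ang); print("t",round(s["clock"],2),"pos",p.round(4),"F",np.round(s["contact_force"],1),"open",round(s["opening"],3))
    print("d",d.round(4),"rv",rv.round(2),"rows",round(n,2))
    for k in range(1,rows+1):
        f=min(1,k/max(n,1)); print(np.r_[(d*f).round(4),(rv*f).round(2)].tolist())
E
python3 - <<'E'
from h import *
plan([.45,-.3,.33])
E
```

```text
t 1.2 pos [ 0.19   -0.5955  0.2637] F [ 1.4 -0.   0.1] open 1.001
d [ 0.3375 -0.2024 -0.0663] rv [  0.     0.   -72.31] rows 10.33
[0.0327, -0.0196, -0.0064, 0.0, 0.0, -7.0]
[0.0653, -0.0392, -0.0128, 0.0, 0.0, -14.0]
[0.098, -0.0588, -0.0192, 0.0, 0.0, -21.0]
[0.1307, -0.0784, -0.0257, 0.0, 0.0, -28.0]
[0.1634, -0.098, -0.0321, 0.0, 0.0, -35.0]
```

send_rows(
  moves=[0.033, -0.02, -0.0064, 0, 0, -7, 0.065, -0.039, -0.013, 0, 0, -14, 0.098, -0.059, -0.019, 0, 0, -21, 0.131, -0.078, -0.026, 0, 0, -28, 0.163, -0.098, -0.032, 0, 0, -35],
  claw=-1,
  grip_force=30,
)

```text
clock: 1.62
tool_pos: [0.3167, -0.4512, 0.2963]
eef_rot: [0.895, 0.446, 0.0, 0.0]
contact_force: [0.5, 0.4, 0.6]
opening: 1.003
```

```bash
python3 - <<'E'
from h import *
plan([.45,-.3,.33])
E
```

```text
t 1.62 pos [ 0.3167 -0.4512  0.2963] F [0.5 0.4 0.6] open 1.003
d [ 0.201   0.0156 -0.0337] rv [ 5.000e-02  3.000e-02 -3.697e+01] rows 5.28
[0.0381, 0.003, -0.0064, 0.01, 0.01, -7.0]
[0.0761, 0.0059, -0.0128, 0.02, 0.01, -14.0]
[0.1142, 0.0089, -0.0191, 0.03, 0.02, -21.0]
[0.1523, 0.0118, -0.0255, 0.04, 0.02, -28.0]
[0.1903, 0.0148, -0.0319, 0.04, 0.03, -35.0]
```

send_rows(
  moves=[0.038, 0.003, -0.0064, 0, 0, -7, 0.076, 0.006, -0.013, 0, 0, -14, 0.114, 0.009, -0.019, 0, 0, -21, 0.152, 0.012, -0.026, 0, 0, -28, 0.19, 0.015, -0.032, 0, 0, -35],
)

```text
clock: 2.03
tool_pos: [0.4439, -0.307, 0.329]
eef_rot: [0.717, 0.697, -0.0, 0.001]
contact_force: [1.1, -0.5, 0.9]
opening: 1.0
```

```bash
python3 - <<'E'
from h import *
p=imaging.snapshot("wrist"); save(p,"w1"); print(ray(p,(256,192)))
plan([.57,-.1,.33])
E
```

```text
(array([ 0.44697074, -0.22421035,  0.44909384]), array([-0.00568051, -0.32519586, -0.94565937]))
t 2.08 pos [ 0.4508 -0.2989  0.3308] F [5.6 4.9 1.5] open 1.001
d [0.2002 0.1169 0.0027] rv [ 0.56 -0.21 -0.64] rows 5.66
[0.0354, 0.0207, 0.0005, 0.1, -0.04, -0.11]
[0.0708, 0.0413, 0.001, 0.2, -0.07, -0.22]
[0.1062, 0.062, 0.0014, 0.3, -0.11, -0.34]
[0.1416, 0.0827, 0.0019, 0.39, -0.15, -0.45]
[0.177, 0.1034, 0.0024, 0.49, -0.19, -0.56]
```

View pics/w1.png

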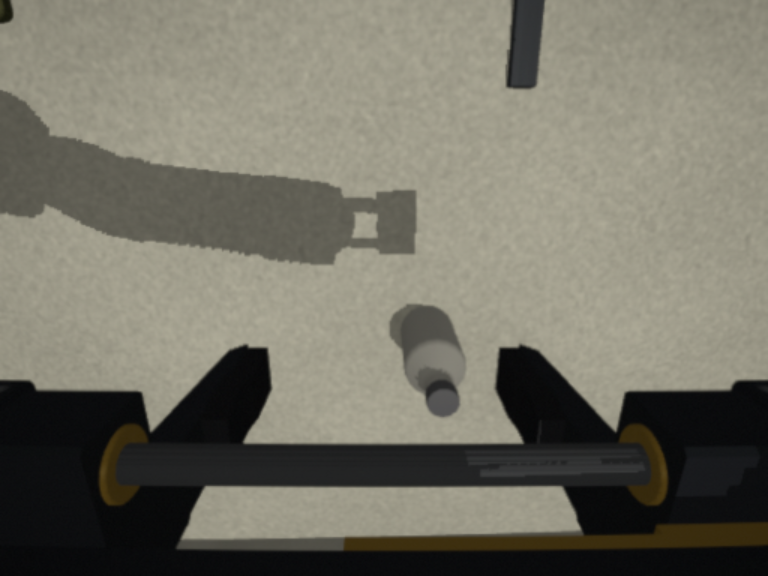

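The picture shows the bottle at (430,360) and the tail of the base plate at (525,40). The camera sits on the tool's +x side.

send_rows(
  moves=[0.035, 0.018, 0, 0, 0, 0, 0.072, 0.036, 0, 0, 0, 0, 0.108, 0.054, 0, 0, 0, 0, 0.144, 0.073, 0, 0, 0, -0.5, 0.18, 0.092, 0, 0, 0, -0.5],
)

```text
clock: 2.5
tool_pos: [0.5425, -0.1239, 0.3325]
eef_rot: [0.708, 0.706, 0.005, 0.002]
contact_force: [0.5, 0.3, -1.2]
opening: 1.003
```

send_rows(
  moves=[0.037, 0.01, 0, 0, 0, 0, 0.074, 0.02, 0, 0, 0, 0, 0.09, 0.025, 0, 0, 0, 0, 0.09, 0.025, 0, 0, 0, 0, 0.09, 0.025, 0, 0, 0, 0],
)

```text
clock: 2.92
tool_pos: [0.5678, -0.0333, 0.333]
eef_rot: [0.708, 0.707, 0.005, 0.002]
contact_force: [0.1, -1.1, -0.0]
opening: 1.001
```

```bash
python3 - <<'E'
from h import *
p=imaging.snapshot("wrist"); save(p,"w2"); print(ray(p,(256,192)))
for q,z in [("eyelet",.074),("cam_pivot",.066),("lever_knob",.066),("mount",0)]:
    for o in imaging.pinpoint(q,p)[:2]:
        uv=np.array(o["point"])*[512,384]; print(q,round(o["score"],2),uv.round(1),onz(p,uv,z).round(4))
plan([.46,.243,.33])
E
```

```text
(array([0.56760594, 0.0490126 , 0.45340433]), array([ 0.01138465, -0.3210956 , -0.94700806]))
eyelet 0.61 [265.8 139.6] [ 0.5853 -0.006   0.074 ]
eyelet 0.2 [385.4 136.4] [ 0.7455 -0.0019  0.074 ]
lever_knob 0.66 [193.8 174.3] [ 0.4845 -0.0555  0.066 ]
mount 0.67 [266.4 133.4] [ 0.5896 -0.007   0.    ]
t 3.17 pos [ 0.5675 -0.036   0.3329] F [ 0.8 -0.5  0.8] open 0.995
d [ 0.2783 -0.1093  0.0025] rv [ 0.54 -0.13 -0.37] rows 7.29
[0.0382, -0.015, 0.0003, 0.07, -0.02, -0.05]
[0.0763, -0.03, 0.0007, 0.15, -0.04, -0.1]
[0.1145, -0.0449, 0.001, 0.22, -0.05, -0.15]
[0.1527, -0.0599, 0.0014, 0.3, -0.07, -0.2]
[0.1908, -0.0749, 0.0017, 0.37, -0.09, -0.25]
```

View pics/w2.png

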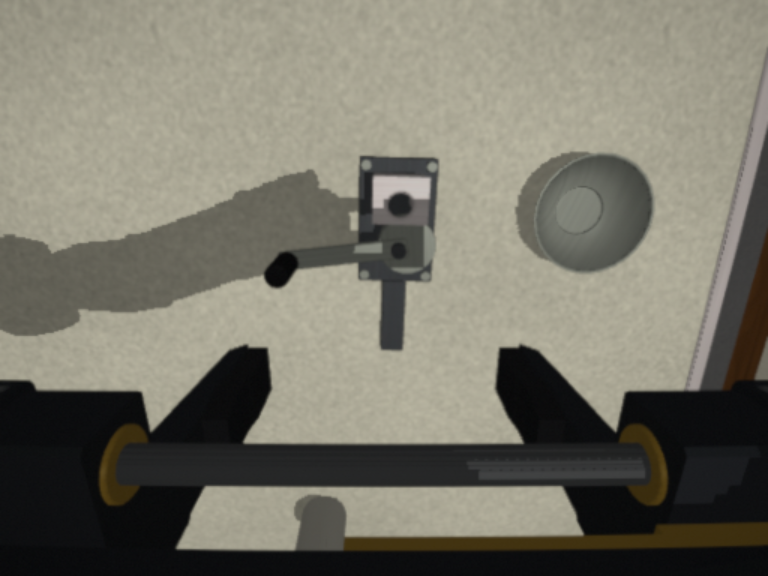

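The wrist picture shows the eyelet hole at (400,205), the cam pivot at (398,251), the knob at (280,268) and the tail going down to (392,349). I take it again with data kept, then fit these features.

```bash
python3 - <<'E'
from h import *
import pickle
p=imaging.snapshot("wrist"); pickle.dump(p,open("w3.pkl","wb"))
im=cv2.cvtColor(p["image"],cv2.COLOR_RGB2BGR)
c=im[95:240,170:310]; cv2.imwrite("pics/c3.png",cv2.resize(c,None,fx=4,fy=4,interpolation=cv2.INTER_CUBIC))
E
```

```text
(no output)
```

View pics/c3.png

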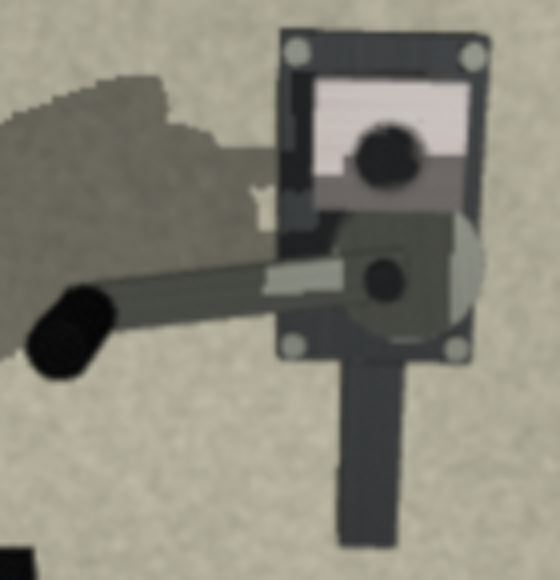

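```bash
python3 - <<'E'
from h import *
import pickle
p=pickle.load(open("w3.pkl","rb"))
f=lambda x,y:((x+.5)/4-.5+170,(y+.5)/4-.5+95)
print("hole",onz(p,f(390,156),.074))
for c in [(315,82),(470,84),(463,210),(315,207)]: print("plate",onz(p,f(*c),.074).round(4))
print("pivot z?",[onz(p,f(384,280),z).round(4) for z in (.066,.076,.082)])
print("tail end",onz(p,f(367,547),.012),"top",onz(p,f(373,362),.012))
for c in [(281,30),(490,38),(469,363),(277,357)]: print("base",onz(p,f(*c),.012).round(4))
print("knob top",onz(p,f(88,311),.114),"knob bottom-ish",onz(p,f(62,345),.066))
X=p["depth"][int(f(62,345)[1])-6:int(f(62,345)[1])+1,int(f(62,345)[0])]
print(ondepth(p,f(88,311)),ondepth(p,f(62,345)),ondepth(p,f(350,110)),ondepth(p,f(400,275)))
E
```

```text
hole [ 0.58672941 -0.00107675  0.074     ]
plate [0.5623 0.0229 0.074 ]
plate [0.6126 0.0219 0.074 ]
plate [ 0.6114 -0.0192  0.074 ]
plate [ 0.5617 -0.0178  0.074 ]
pivot z? [array([ 0.5853, -0.045 ,  0.066 ]), array([ 0.5848, -0.0426,  0.076 ]), array([ 0.5846, -0.0412,  0.082 ])]
tail end [ 0.58099509 -0.1753591   0.012     ] top [ 0.58342789 -0.09185581  0.012     ]
base [0.549 0.038 0.012]
base [0.627  0.0346 0.012 ]
base [ 0.6226 -0.0927  0.012 ]
base [ 0.5444 -0.0893  0.012 ]
knob top [ 0.49185392 -0.04256045  0.114     ] knob bottom-ish [ 0.47091736 -0.06752315  0.066     ]
[ 0.48668383 -0.04862304  0.0908746 ] [ 0.48277976 -0.0535625   0.11346524] [0.57356611 0.01390366 0.07392   ] [ 0.59039947 -0.0413663   0.07398946]
```

The eyelet fit is (0.5867, -0.0012). The hole, the tail end and the pivot all agree on it, with mount yaw about -2°. Next, the post.

send_rows(
  moves=[0.037, -0.016, 0, 0, 0, 0, 0.074, -0.032, 0, 0, 0, 0, 0.112, -0.048, 0, 0, 0, 0, 0.15, -0.065, 0, 0, 0, 0, 0.187, -0.08, 0.001, 0.5, 0, -0.4],
)

```text
clock: 3.63
tool_pos: [0.4875, 0.1526, 0.3321]
eef_rot: [0.707, 0.707, 0.001, -0.0]
contact_force: [0.3, 0.4, 0.7]
opening: 0.998
```

send_rows(
  moves=[0.037, -0.018, 0, 0, 0, 0, 0.05, -0.025, 0, 0, 0, 0, 0.05, -0.025, 0, 0, 0, 0, 0.05, -0.025, 0, 0, 0, 0, 0.05, -0.025, 0, 0, 0, 0],
)

```text
clock: 4.05
tool_pos: [0.4634, 0.2007, 0.332]
eef_rot: [0.708, 0.706, 0.001, 0.0]
contact_force: [0.3, -0.2, 0.2]
opening: 1.004
```

```bash
python3 - <<'E'
from h import *
import pickle
p=imaging.snapshot("wrist"); pickle.dump(p,open("w4.pkl","wb")); save(p,"w4")
for q,z in [("post",.015),("hook_post",.015),("rack",0)]:
    for o in imaging.silhouettes(q,p)[:1]:
        m=o["pixels"]; X=pts(p,m); b=np.array(o["box"])*[512,384,512,384]
        print(q,round(o["score"],2),b.round(0),"zmax",X[:,2].max(),"pts hi",X[X[:,2]>X[:,2].max()-.006].mean(0).round(4))
        if q=="post":
            for a,bb in [(.08,.10),(.10,.12),(.12,.14),(.148,.16)]:
                s=X[(X[:,2]>a)&(X[:,2]<bb)]; print(a,len(s),s.mean(0).round(4) if len(s) else "",np.ptp(s,axis=0).round(3) if len(s) else "")
plan([.46,.243,.2])
E
```

```text
post 0.94 [256. 134.  24.  28.] zmax 0.15374854699191046 pts hi [0.4632 0.2413 0.1521]
0.08 18 [0.4636 0.2491 0.0902] [0.018 0.006 0.017]
0.1 22 [0.4633 0.2496 0.1093] [0.017 0.005 0.018]
0.12 31 [0.4635 0.2492 0.1298] [0.018 0.006 0.019]
0.148 271 [0.4632 0.2413 0.1521] [0.019 0.018 0.004]
hook_post 0.72 [260.  37.  53.  37.] zmax 0.12402274264669057 pts hi [0.4673 0.35   0.1209]
rack 0.76 [260.  79.  63. 155.] zmax 0.15167703540848843 pts hi [0.4652 0.2365 0.1498]
t 4.25 pos [0.4632 0.201  0.332 ] F [-0.2 -0.4  0.3] open 1.0
d [ 0.0417 -0.0036  0.132 ] rv [ 0.07 -0.1  -0.2 ] rows 3.38
[0.0124, -0.0011, 0.0391, 0.02, -0.03, -0.06]
[0.0247, -0.0021, 0.0782, 0.04, -0.06, -0.12]
[0.0371, -0.0032, 0.1172, 0.07, -0.09, -0.18]
[0.0417, -0.0036, 0.132, 0.07, -0.1, -0.2]
[0.0417, -0.0036, 0.132, 0.07, -0.1, -0.2]
```

View pics/w4.png

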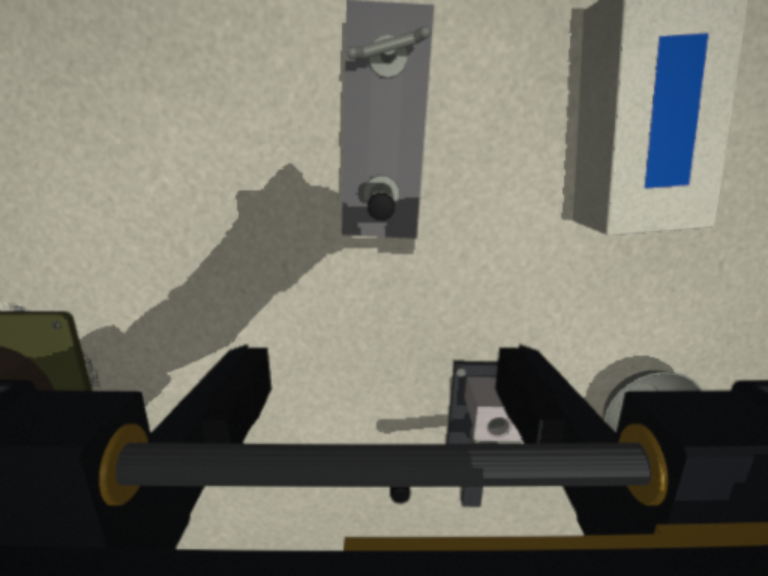

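The cap of the post is at (381,207), with the axis at about (0.4632, 0.2405). The hook post is clear. I go down on it.

send_rows(
  moves=[0.02, 0, 0.03, 0, 0, 0, 0.0395, 0, 0.06, 0, 0, 0, 0.0395, 0, 0.095, 0, 0, -0.2, 0.0395, 0, 0.12, 0, 0, -0.2, 0.0395, 0, 0.12, 0, 0, -0.2],
)

```text
clock: 4.67
tool_pos: [0.4616, 0.2383, 0.2078]
eef_rot: [0.707, 0.707, -0.004, -0.001]
contact_force: [-1.2, -1.0, 0.1]
opening: 0.999
```

```bash
python3 - <<'E'
from h import *
plan([.4632,.2405,.136])
E
```

```text
t 4.67 pos [0.4616 0.2383 0.2078] F [-1.2 -1.   0.1] open 0.999
d [0.0025 0.0021 0.0718] rv [-0.36  0.21 -0.03] rows 1.75
[0.0014, 0.0012, 0.041, -0.21, 0.12, -0.02]
[0.0025, 0.0021, 0.0718, -0.36, 0.21, -0.03]
[0.0025, 0.0021, 0.0718, -0.36, 0.21, -0.03]
[0.0025, 0.0021, 0.0718, -0.36, 0.21, -0.03]
[0.0025, 0.0021, 0.0718, -0.36, 0.21, -0.03]
```

send_rows(
  moves=[0.0025, 0.002, 0.03, -0.3, 0.2, 0, 0.0025, 0.002, 0.06, -0.3, 0.2, 0, 0.0025, 0.002, 0.072, -0.3, 0.2, 0, 0.0025, 0.002, 0.072, -0.3, 0.2, 0, 0.0025, 0.002, 0.072, -0.3, 0.2, 0],
)

```text
clock: 5.08
tool_pos: [0.464, 0.2404, 0.1366]
eef_rot: [0.708, 0.707, -0.0, -0.0]
contact_force: [0.7, 0.2, 0.8]
opening: 1.006
```

```bash
python3 - <<'E'
from h import *
p=imaging.snapshot("wrist"); save(p,"w5")
plan([.4632,.2405,.136])
E
```

```text
t 5.13 pos [0.4643 0.2409 0.1372] F [-0.6 -0.1  0.6] open 1.001
d [-0.0004 -0.0011  0.0012] rv [ 0.06 -0.06 -0.08] rows 0.04
[-0.0004, -0.0011, 0.0012, 0.06, -0.06, -0.08]
[-0.0004, -0.0011, 0.0012, 0.06, -0.06, -0.08]
[-0.0004, -0.0011, 0.0012, 0.06, -0.06, -0.08]
[-0.0004, -0.0011, 0.0012, 0.06, -0.06, -0.08]
[-0.0004, -0.0011, 0.0012, 0.06, -0.06, -0.08]
```

View pics/w5.png

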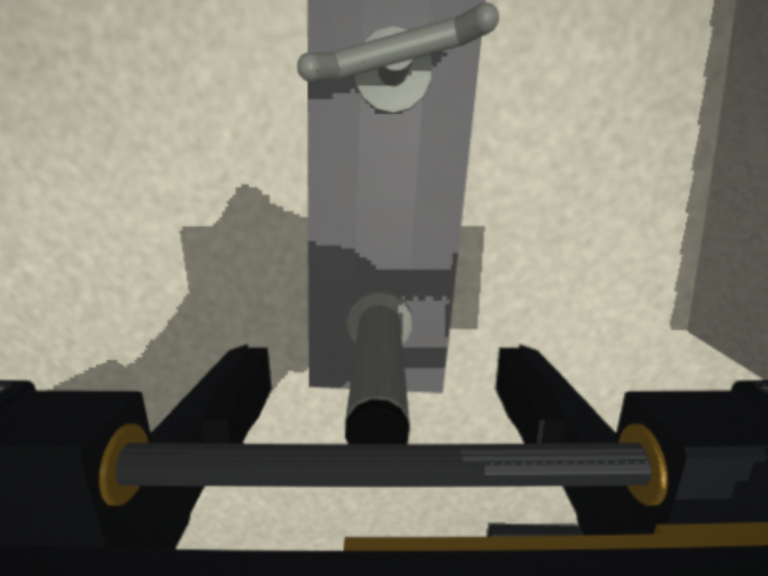

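The post stands between the fingers, with its cap at (377,420). I close the gripper.

send_rows(
  moves=[0, -0.001, 0.001, 0, 0, 0, 0, -0.001, 0.001, 0, 0, 0, 0, -0.001, 0.001, 0, 0, 0, 0, -0.001, 0.001, 0, 0, 0, 0, -0.001, 0.001, 0, 0, 0],
  claw=1,
  grip_force=30,
)

```text
clock: 5.55
tool_pos: [0.4635, 0.2409, 0.1366]
eef_rot: [0.708, 0.707, 0.001, 0.0]
contact_force: [-0.8, 0.8, 0.1]
opening: 0.643
```

send_rows(
  moves=[0, 0, 0, 0, 0, 0, 0, 0, 0, 0, 0, 0, 0, 0, 0, 0, 0, 0, 0, 0, 0, 0, 0, 0, 0, 0, 0, 0, 0, 0],
)

```text
clock: 5.97
tool_pos: [0.4634, 0.2409, 0.1366]
eef_rot: [0.708, 0.707, 0.001, 0.0]
contact_force: [0.1, -0.2, 0.2]
opening: 0.271
```

send_rows(
  moves=[0, 0, 0, 0, 0, 0, 0, 0, 0, 0, 0, 0, 0, 0, 0, 0, 0, 0, 0, 0, 0, 0, 0, 0, 0, 0, 0, 0, 0, 0],
)

```text
clock: 6.38
tool_pos: [0.4633, 0.2409, 0.1365]
eef_rot: [0.708, 0.707, 0.001, -0.0]
contact_force: [-0.8, -0.9, -1.5]
opening: 0.211
```

send_rows(
  moves=[0, 0, -0.01, 0, 0, 0, 0, 0, -0.025, 0, 0, 0, 0, 0, -0.045, 0, 0, 0, 0, 0, -0.065, 0, 0, 0, 0, 0, -0.08, 0, 0, 0],
)

```text
clock: 6.8
tool_pos: [0.4633, 0.2408, 0.2183]
eef_rot: [0.708, 0.707, 0.001, 0.0]
contact_force: [-0.1, -0.2, -3.1]
opening: 0.218
```

```bash
python3 - <<'E'
from h import *
plan([.5867,-.0012,.245])
E
```

```text
t 6.8 pos [0.4633 0.2408 0.2183] F [-0.1 -0.2 -3.1] open 0.218
d [-0.2417  0.1238 -0.0268] rv [ 0.11 -0.1  -0.09] rows 6.66
[-0.0363, 0.0186, -0.004, 0.02, -0.01, -0.01]
[-0.0726, 0.0372, -0.0081, 0.03, -0.03, -0.03]
[-0.1089, 0.0558, -0.0121, 0.05, -0.04, -0.04]
[-0.1453, 0.0744, -0.0161, 0.07, -0.06, -0.05]
[-0.1816, 0.093, -0.0202, 0.09, -0.07, -0.06]
```

send_rows(
  moves=[-0.025, 0.013, -0.004, 0, 0, 0, -0.06, 0.031, -0.01, 0, 0, 0, -0.096, 0.049, -0.018, 0, 0, 0, -0.132, 0.068, -0.022, 0, 0, 0, -0.168, 0.086, -0.025, 0, 0, 0],
)

```text
clock: 7.22
tool_pos: [0.5497, 0.0705, 0.2443]
eef_rot: [0.708, 0.707, 0.002, 0.0]
contact_force: [1.5, 0.4, -1.7]
opening: 0.217
```

send_rows(
  moves=[-0.03, 0.015, 0, 0, 0, 0, -0.055, 0.029, 0, 0, 0, 0, -0.068, 0.035, 0, 0, 0, 0, -0.068, 0.035, 0, 0, 0, 0, -0.068, 0.035, 0, 0, 0, 0],
)

```text
clock: 7.63
tool_pos: [0.5842, 0.0016, 0.2443]
eef_rot: [0.708, 0.706, 0.001, 0.0]
contact_force: [-0.2, 0.8, -3.0]
opening: 0.217
```

```bash
python3 - <<'E'
from h import *
import pickle
p=imaging.snapshot("wrist"); save(p,"w6"); pickle.dump(p,open("w6.pkl","wb"))
q=imaging.snapshot("scene"); pickle.dump(q,open("s6.pkl","wb"));im=cv2.cvtColor(q["image"],cv2.COLOR_RGB2BGR)
cv2.imwrite("pics/s6.png",cv2.resize(im[130:250,190:350],None,fx=4,fy=4,interpolation=cv2.INTER_CUBIC))
plan([.5867,-.0012,.205])
E
```

```text
t 7.73 pos [0.5838 0.0042 0.2446] F [ 0.   0.2 -2.2] open 0.216
d [-0.0055  0.0028  0.0395] rv [ 0.12 -0.17  0.05] rows 0.98
[-0.0055, 0.0028, 0.0395, 0.12, -0.17, 0.05]
[-0.0055, 0.0028, 0.0395, 0.12, -0.17, 0.05]
[-0.0055, 0.0028, 0.0395, 0.12, -0.17, 0.05]
[-0.0055, 0.0028, 0.0395, 0.12, -0.17, 0.05]
[-0.0055, 0.0028, 0.0395, 0.12, -0.17, 0.05]
```

View pics/w6.png

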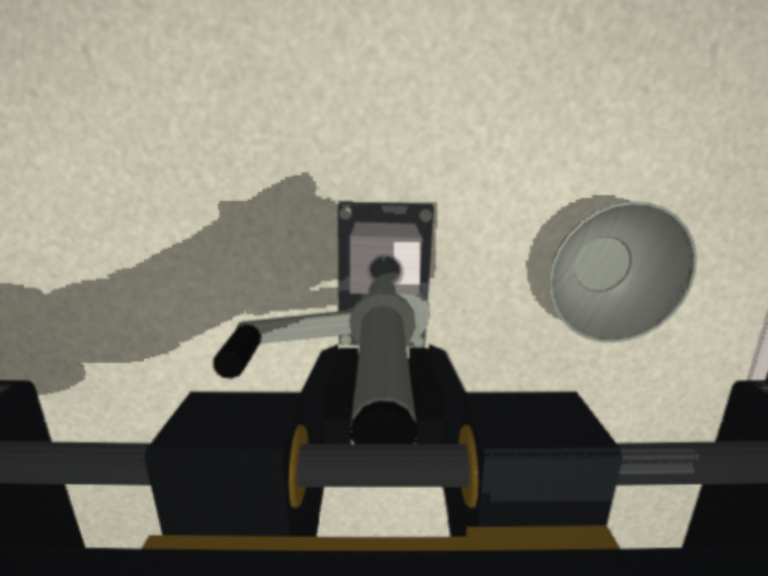

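View pics/s6.png

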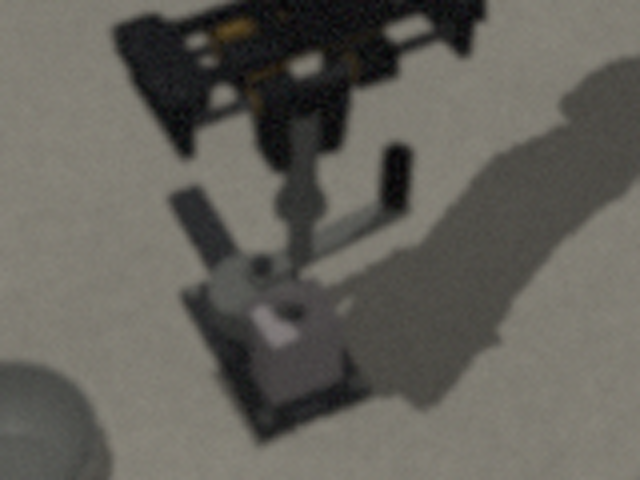

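```bash
python3 - <<'E'
from h import *
import pickle
p=pickle.load(open("w6.pkl","rb")); q=pickle.load(open("s6.pkl","rb"))
t=[.584,.003]; o=.123
Z=[o,o+.006,o+.05,o+.056,o+.132,o+.138]
print("wrist",(proj(p,[[*t,o+z] for z in (0,.006,.05,.056,.132,.138)])*1.5).round(1).tolist())
print("eyelet",(proj(p,[[.5867,-.0012,.074]])*1.5).round(1))
print("plate corners",[ (np.array(proj(p,[[.5867+a,-.0012+b,.074]]))*1.5).round(0).tolist() for a,b in ((-.025,.021),(.025,.021))])
f=lambda u:((u-[190,130]+.5)*4-.5).round(1)
print("scene post",f(proj(q,[[*t,o+z] for z in (0,.05,.056)])).tolist(),"eyelet",f(proj(q,[[.5867,-.0012,.074]])))
im=cv2.cvtColor(p["image"],cv2.COLOR_RGB2BGR)
cv2.imwrite("pics/c6.png",cv2.resize(im[125:305,190:330],None,fx=4,fy=4,interpolation=cv2.INTER_CUBIC)[:600])
E
```

```text
wrist [[380.6, 286.1], [380.6, 289.4], [380.3, 318.7], [380.3, 323.7], [379.3, 423.5], [379.2, 436.3]]
eyelet [[384.7 269.8]]
plate corners [[[349.0, 241.0]], [[420.0, 241.0]]]
scene post [[297.7, 262.3], [298.5, 207.3], [298.6, 200.4]] eyelet [[290.  309.2]]
```

View pics/c6.png

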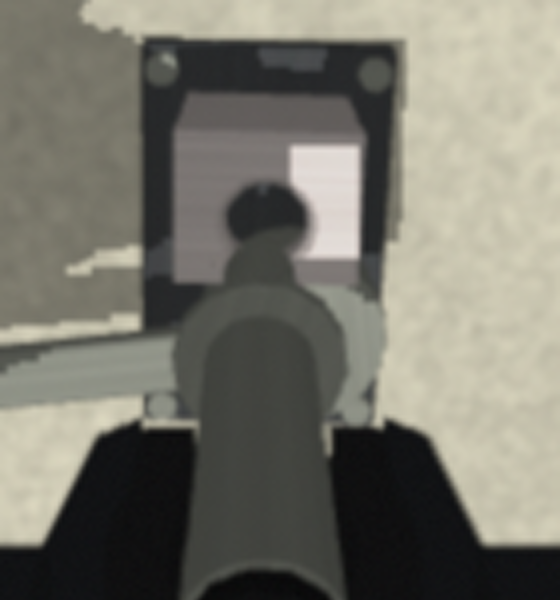

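The hole sits where I predicted it, and the post in hand matches to about 1 mm. I centre the post and lower it to just above the mouth.

send_rows(
  moves=[-0.005, 0.0025, 0.01, 0, 0, 0, -0.005, 0.0025, 0.025, 0, 0, 0, -0.005, 0.0025, 0.038, 0, 0, 0, -0.005, 0.0025, 0.038, 0, 0, 0, -0.005, 0.0025, 0.038, 0, 0, 0],
)

```text
clock: 8.15
tool_pos: [0.5856, 0.0002, 0.2058]
eef_rot: [0.706, 0.708, 0.001, -0.001]
contact_force: [0.8, 1.2, -3.0]
opening: 0.214
```

```bash
python3 - <<'E'
from h import *
p=imaging.snapshot("wrist")
im=cv2.cvtColor(p["image"],cv2.COLOR_RGB2BGR)
cv2.imwrite("pics/c7.png",cv2.resize(im[125:275,180:340],None,fx=4,fy=4,interpolation=cv2.INTER_CUBIC))
s=r.get_state();t=s["tool_pos"]
f=lambda u:((u-[180,125]+.5)*4-.5).round(1)
print("eyelet",f(proj(p,[[.5867,-.0012,.074]])),"post tip,collar top",f(proj(p,[[t[0],t[1],t[2]-.1215+z] for z in (0,.006,.056)])).tolist())
plan([.5863,-.0012,.185])
E
```

```text
eyelet [[303.6 262.1]] post tip,collar top [[301.9, 271.8], [301.8, 280.6], [301.7, 373.5]]
t 8.2 pos [5.863e-01 2.000e-04 2.066e-01] F [-0.2  0.5 -3.1] open 0.22
d [-0.0015 -0.      0.0216] rv [ 0.11 -0.19  0.14] rows 0.53
[-0.0015, -0.0, 0.0216, 0.11, -0.19, 0.14]
[-0.0015, -0.0, 0.0216, 0.11, -0.19, 0.14]
[-0.0015, -0.0, 0.0216, 0.11, -0.19, 0.14]
[-0.0015, -0.0, 0.0216, 0.11, -0.19, 0.14]
[-0.0015, -0.0, 0.0216, 0.11, -0.19, 0.14]
```

View pics/c7.png

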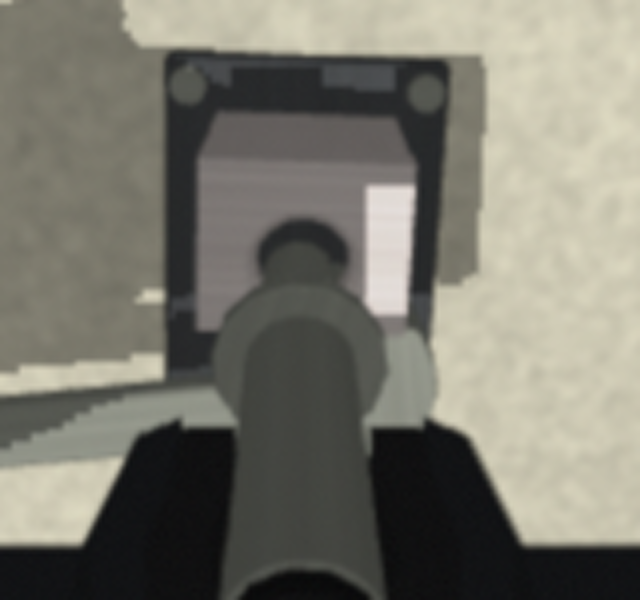

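The tip (about 300,264) lies over the hole (about 302,260). I go in slowly.

send_rows(
  moves=[-0.001, 0.0003, 0.006, 0, 0, 0, -0.001, 0.0003, 0.012, 0, 0, 0, -0.001, 0.0003, 0.018, 0, 0, 0, -0.001, 0.0003, 0.024, 0, 0, 0, -0.001, 0.0003, 0.03, 0, 0, 0],
)

```text
clock: 8.62
tool_pos: [0.5866, -0.0008, 0.1759]
eef_rot: [0.706, 0.708, 0.002, -0.001]
contact_force: [0.5, -1.0, -2.2]
opening: 0.218
```

```bash
python3 - <<'E'
from h import *
plan([.5863,-.0008,.146])
print(r.get_state()["moment"])
E
```

```text
t 8.62 pos [ 0.5866 -0.0008  0.1759] F [ 0.5 -1.  -2.2] open 0.218
d [-0.0001 -0.0003  0.0299] rv [ 0.1  -0.19  0.13] rows 0.73
[-0.0001, -0.0003, 0.0299, 0.1, -0.19, 0.13]
[-0.0001, -0.0003, 0.0299, 0.1, -0.19, 0.13]
[-0.0001, -0.0003, 0.0299, 0.1, -0.19, 0.13]
[-0.0001, -0.0003, 0.0299, 0.1, -0.19, 0.13]
[-0.0001, -0.0003, 0.0299, 0.1, -0.19, 0.13]
[-0.06481441 -0.04662101 -0.01046738]
```

The spigot is 20 mm in with no contact force. I carry on down.

send_rows(
  moves=[0, 0, 0.006, 0, 0, 0, 0, 0, 0.012, 0, 0, 0, 0, 0, 0.018, 0, 0, 0, 0, 0, 0.023, 0, 0, 0, 0, 0, 0.027, 0, 0, 0],
)

```text
clock: 9.03
tool_pos: [0.5865, -0.0009, 0.1482]
eef_rot: [0.706, 0.708, 0.001, -0.001]
contact_force: [-0.2, -0.9, -2.3]
opening: 0.216
```

send_rows(
  moves=[0, 0, 0.001, 0, 0, 0, 0, 0, 0.002, 0, 0, 0, 0, 0, 0.003, 0, 0, 0, 0, 0, 0.004, 0, 0, 0, 0, 0, 0.004, 0, 0, 0],
)

```text
clock: 9.45
tool_pos: [0.5865, -0.0008, 0.1454]
eef_rot: [0.706, 0.708, 0.001, -0.0]
contact_force: [-2.5, -0.5, 5.5]
opening: 0.217
```

There is about 8 N of upward contact at TCP z 0.1454, so the collar is seated. I release.

send_rows(
  moves=[0, 0, 0, 0, 0, 0, 0, 0, 0, 0, 0, 0, 0, 0, 0, 0, 0, 0, 0, 0, 0, 0, 0, 0, 0, 0, 0, 0, 0, 0],
  claw=-1,
)

```text
clock: 9.87
tool_pos: [0.5867, -0.0007, 0.1455]
eef_rot: [0.706, 0.708, 0.002, -0.0]
contact_force: [-0.6, -0.0, -0.1]
opening: 0.566
```

send_rows(
  moves=[0, 0, 0, 0, 0, 0, 0, 0, 0, 0, 0, 0, 0, 0, 0, 0, 0, 0, 0, 0, 0, 0, 0, 0, 0, 0, 0, 0, 0, 0],
)

```text
clock: 10.28
tool_pos: [0.5867, -0.0007, 0.1455]
eef_rot: [0.706, 0.708, 0.002, -0.0]
contact_force: [1.0, 0.3, 0.5]
opening: 0.951
```

send_rows(
  moves=[0, 0, -0.03, 0, 0, 0, 0, 0, -0.06, 0, 0, 0, 0, 0, -0.09, 0, 0, 0, -0.02, 0, -0.12, 0, 0, 0, -0.04, 0, -0.15, 0, 0, 0],
)

```text
clock: 10.7
tool_pos: [0.5862, -0.04, 0.297]
eef_rot: [0.705, 0.709, 0.002, -0.0]
contact_force: [1.1, -0.4, -1.5]
opening: 1.0
```

```bash
python3 - <<'E'
from h import *
import pickle
p=imaging.snapshot("wrist"); save(p,"w8"); pickle.dump(p,open("w8.pkl","wb"))
X=None
for o in imaging.silhouettes("post",p)[:1]:
    X=pts(p,o["pixels"]); print("post",o["score"],X[:,2].max(),X[X[:,2]>X[:,2].max()-.006].mean(0).round(4))
for o in imaging.silhouettes("lever_knob",p)[:1]:
    X=pts(p,o["pixels"]); s=X[X[:,2]>.108]; print("knob",o["score"],X[:,2].max(),s.mean(0).round(4),s.min(0),s.max(0))
plan([.483,-.0535,.2])
E
```

```text
post 0.95 0.16314802922378652 [ 5.870e-01 -3.000e-04  1.611e-01]
knob 0.69 0.11515236223325395 [ 0.4823 -0.055   0.1128] [ 0.4714654  -0.06520801  0.1080375 ] [ 0.49221824 -0.04535009  0.11515236]
t 10.85 pos [ 0.5877 -0.043   0.2974] F [-0.4 -0.2  0.3] open 1.0
d [-0.0109 -0.1053  0.0967] rv [ 0.4  -0.09 -0.09] rows 3.5
[-0.0031, -0.0301, 0.0276, 0.11, -0.03, -0.03]
[-0.0062, -0.0602, 0.0553, 0.23, -0.05, -0.05]
[-0.0093, -0.0904, 0.0829, 0.34, -0.08, -0.08]
[-0.0109, -0.1053, 0.0967, 0.4, -0.09, -0.09]
[-0.0109, -0.1053, 0.0967, 0.4, -0.09, -0.09]
```

View pics/w8.png

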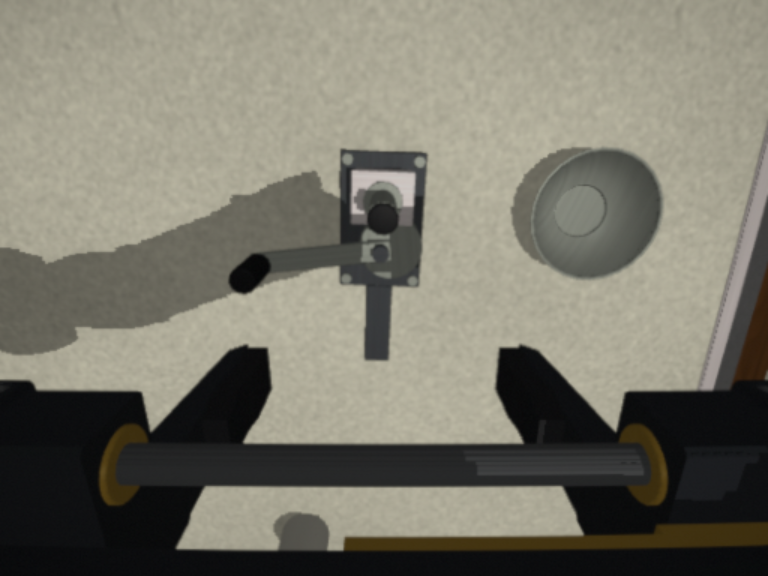

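The post is released and seated, with its top at 0.162 m and its axis at (0.587, 0.000). The knob is at about (0.482, -0.055), seen at (250,273). I go over it with the jaws yawed by -15°, so that the gripper body clears the post.

```bash
cat >> h.py <<'E'
QK=R.from_euler('z',-15,degrees=True)*Q0
E
python3 - <<'E'
from h import *
plan([.482,-.055,.2],QK)
E
```

```text
t 10.85 pos [ 0.5877 -0.043   0.2974] F [-0.4 -0.2  0.3] open 1.0
d [-0.0124 -0.1063  0.0967] rv [ 0.38 -0.14 14.91] rows 3.52
[-0.0035, -0.0302, 0.0275, 0.11, -0.04, 4.24]
[-0.007, -0.0605, 0.055, 0.22, -0.08, 8.47]
[-0.0105, -0.0907, 0.0824, 0.33, -0.12, 12.71]
[-0.0124, -0.1063, 0.0967, 0.38, -0.14, 14.91]
[-0.0124, -0.1063, 0.0967, 0.38, -0.14, 14.91]
```

send_rows(
  moves=[-0.004, -0.035, 0.01, 0, 0, 4.5, -0.008, -0.07, 0.035, 0.2, 0, 9, -0.012, -0.106, 0.06, 0.3, 0, 13, -0.0125, -0.106, 0.09, 0.4, -0.1, 15, -0.0125, -0.106, 0.097, 0.4, -0.1, 15],
)

```text
clock: 11.27
tool_pos: [0.4768, -0.0551, 0.1958]
eef_rot: [0.794, 0.608, -0.004, -0.003]
contact_force: [0.0, -1.2, -0.2]
opening: 0.998
```

```bash
python3 - <<'E'
from h import *
p=imaging.snapshot("wrist"); save(p,"w9")
for o in imaging.silhouettes("lever_knob",p)[:1]:
    X=pts(p,o["pixels"]); s=X[X[:,2]>.108]; print("knob",o["score"],X[:,2].max(),s.mean(0).round(4),s.min(0),s.max(0))
plan([.482,-.055,.106],QK)
E
```

```text
knob 0.67 0.11536666765333622 [ 0.4814 -0.0546  0.1128] [ 0.47118952 -0.06590169  0.10839738] [ 0.49135584 -0.04541305  0.11536667]
t 11.37 pos [ 0.4818 -0.0541  0.1982] F [ 0.5 -0.5 -0.1] open 1.001
d [-0.0009  0.0008  0.0922] rv [-0.23 -0.04  0.07] rows 2.25
[-0.0004, 0.0004, 0.041, -0.1, -0.02, 0.03]
[-0.0008, 0.0007, 0.082, -0.21, -0.03, 0.06]
[-0.0009, 0.0008, 0.0922, -0.23, -0.04, 0.07]
[-0.0009, 0.0008, 0.0922, -0.23, -0.04, 0.07]
[-0.0009, 0.0008, 0.0922, -0.23, -0.04, 0.07]
```

View pics/w9.png

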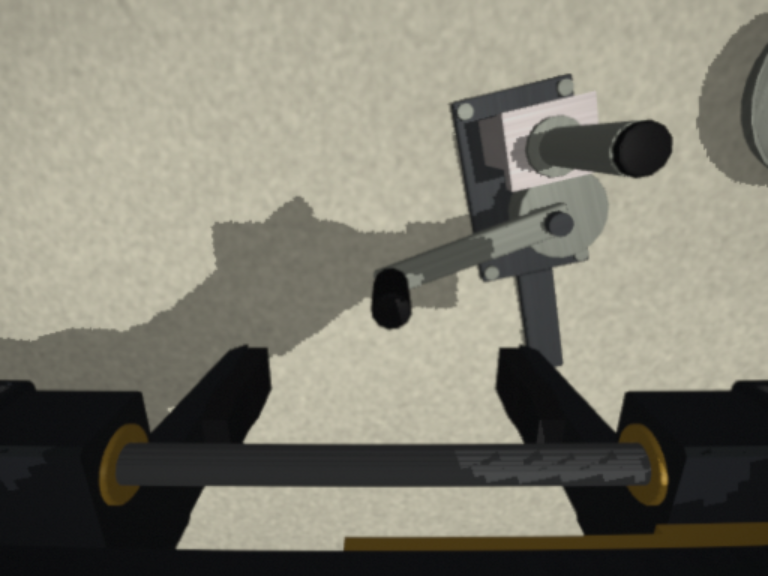

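The knob at (391,305) lies between the fingers, and the post's collar is flat on the plate. I go down and close.

send_rows(
  moves=[-0.001, 0, 0.03, 0, 0, 0, -0.001, 0, 0.06, 0, 0, 0, -0.001, 0, 0.08, -0.2, 0, 0, -0.001, 0, 0.092, -0.2, 0, 0, -0.001, 0, 0.092, -0.2, 0, 0],
)

```text
clock: 11.78
tool_pos: [0.4825, -0.0538, 0.1048]
eef_rot: [0.792, 0.61, 0.0, -0.001]
contact_force: [1.2, 0.4, 0.7]
opening: 1.0
```

send_rows(
  moves=[0, 0, 0, 0, 0, 0, 0, 0, 0, 0, 0, 0, 0, 0, 0, 0, 0, 0, 0, 0, 0, 0, 0, 0, 0, 0, 0, 0, 0, 0],
  claw=1,
  grip_force=35,
)

```text
clock: 12.2
tool_pos: [0.4831, -0.0539, 0.1056]
eef_rot: [0.792, 0.61, 0.001, -0.0]
contact_force: [-0.8, 0.1, -0.2]
opening: 0.645
```

send_rows(
  moves=[0, 0, 0, 0, 0, 0, 0, 0, 0, 0, 0, 0, 0, 0, 0, 0, 0, 0, 0, 0, 0, 0, 0, 0, 0, 0, 0, 0, 0, 0],
)

```text
clock: 12.62
tool_pos: [0.4821, -0.054, 0.1055]
eef_rot: [0.792, 0.61, -0.0, -0.001]
contact_force: [-5.1, 1.2, 4.5]
opening: 0.266
```

send_rows(
  moves=[0, 0, 0, 0, 0, 0, 0, 0, 0, 0, 0, 0, 0, 0, 0, 0, 0, 0, 0, 0, 0, 0, 0, 0, 0, 0, 0, 0, 0, 0],
)

```text
clock: 13.03
tool_pos: [0.4812, -0.054, 0.1054]
eef_rot: [0.792, 0.61, -0.001, -0.001]
contact_force: [-4.2, 0.6, 3.7]
opening: 0.237
```

```bash
python3 - <<'E'
from h import *
s=r.get_state(); p=s["tool_pos"]; C=R.from_quat(s["eef_rot"]); print(s["clock"],p,s["contact_force"],s["opening"],s["q"])
y=np.radians(-2); e=np.array([.5868,-.0011]); pv=e+.0417*np.array([np.sin(y),-np.cos(y)])
d=p[:2]-pv; print("pivot",pv,"r",np.hypot(*d),"q",(np.arctan2(d[1],d[0])%(2*np.pi))-2.962-y)
E
```

```text
13.0333 [ 0.48122245 -0.05399292  0.10542715] [-4.24319049  0.63492568  3.65132363] 0.23676039341601593 [ 0.17587431  0.80029538 -0.2585849   2.10202346  0.62747603  0.3164753
 -0.86883069]
pivot [ 0.58534469 -0.0427746 ] r 0.10472484322732441 q 0.3218270565847709
```

The knob is gripped, at radius 0.1047 m as expected, with the lever at about 0.32 rad. I swing it along the arc.

```bash
cat >> h.py <<'E'
YM=np.radians(-2); EY=np.array([.5868,-.0011]); PV=EY+.0417*np.array([np.sin(YM),-np.cos(YM)])
def arc(dq,qmax=1.75,rad=.1048,z=.1055):
    s=r.get_state(); p=s["tool_pos"]; C=R.from_quat(s["eef_rot"]); d=p[:2]-PV
    q=(np.arctan2(d[1],d[0])%(2*np.pi))-2.962-YM
    print("t",round(s["clock"],2),"q",q.round(3),"r",np.hypot(*d).round(4),"z",p[2].round(4),"F",s["contact_force"].round(1),"open",s["opening"].round(3))
    rv=(C.inv()*QK).as_rotvec(degrees=True)
    for k in range(1,6):
        a=min(q+dq*k,qmax)+2.962+YM
        g=np.r_[PV+rad*np.array([np.cos(a),np.sin(a)]),z]
        print(np.r_[C.inv().apply(g-p).round(4),(rv*k/5).round(1)].tolist())
E
python3 - <<'E'
from h import *
arc(.08)
E
```

```text
Traceback (most recent call last):
  File "h.py", line 36, in arc
    print("t",round(s["clock"],2),"q",q.round(3),"r",np.hypot(*d).round(4),"z",p[2].round(4),"F",s["contact_force"].round(1),"open",s["opening"].round(3))
                                                                                                                                    ^^^^^^^^^^^^^^^^^^
AttributeError: 'float' object has no attribute 'round'
```

```bash
sed -i 's/s\["opening"\].round(3))/round(s["opening"],3))/' h.py
python3 - <<'E'
from h import *
arc(.08)
E
```

```text
t 13.03 q 0.322 r 0.1047 z 0.1054 F [-4.2  0.6  3.7] open 0.237
[-0.0077, 0.0032, -0.0001, -0.0, 0.0, 0.0]
[-0.0151, 0.0072, -0.0001, -0.1, 0.0, 0.1]
[-0.0222, 0.0116, -0.0001, -0.1, 0.0, 0.1]
[-0.0289, 0.0167, -0.0001, -0.1, 0.0, 0.2]
[-0.0352, 0.0223, -0.0001, -0.2, 0.0, 0.2]
```

send_rows(
  moves=[-0.0077, 0.0032, 0, 0, 0, 0, -0.0151, 0.0072, 0, 0, 0, 0, -0.0222, 0.0116, 0, 0, 0, 0, -0.0289, 0.0167, 0, 0, 0, 0, -0.0352, 0.0223, 0, 0, 0, 0],
)

```text
clock: 13.45
tool_pos: [0.4949, -0.0946, 0.1055]
eef_rot: [0.793, 0.61, -0.0, -0.001]
contact_force: [-0.5, 2.8, 1.7]
opening: 0.234
```

```bash
python3 - <<'E'
from h import *
arc(.08)
E
```

```text
t 13.45 q 0.735 r 0.1043 z 0.1055 F [-0.5  2.8  1.7] open 0.234
[-0.0061, 0.0058, -0.0, -0.0, -0.0, 0.0]
[-0.0113, 0.0123, -0.0001, -0.0, -0.0, 0.1]
[-0.016, 0.0193, -0.0001, -0.1, -0.0, 0.1]
[-0.0201, 0.0266, -0.0001, -0.1, -0.0, 0.1]
[-0.0236, 0.0342, -0.0001, -0.1, -0.0, 0.1]
```

send_rows(
  moves=[-0.0061, 0.0058, 0, 0, 0, 0, -0.0113, 0.0123, 0, 0, 0, 0, -0.016, 0.0193, 0, 0, 0, 0, -0.0201, 0.0266, 0, 0, 0, 0, -0.0236, 0.0342, 0, 0, 0, 0],
)

```text
clock: 13.87
tool_pos: [0.5228, -0.1259, 0.1055]
eef_rot: [0.792, 0.61, 0.001, -0.001]
contact_force: [-0.0, 4.7, 0.9]
opening: 0.242
```

```bash
python3 - <<'E'
from h import *
arc(.07)
E
```

```text
t 13.87 q 1.14 r 0.1041 z 0.1055 F [-0.   4.7  0.9] open 0.242
[-0.0032, 0.0066, -0.0001, -0.0, -0.0, 0.0]
[-0.0052, 0.0137, -0.0001, -0.0, -0.1, 0.1]
[-0.0068, 0.0208, -0.0001, -0.0, -0.1, 0.1]
[-0.0078, 0.0281, -0.0001, -0.1, -0.1, 0.1]
[-0.0083, 0.0354, -0.0001, -0.1, -0.1, 0.2]
```

send_rows(
  moves=[-0.0032, 0.0066, 0, 0, 0, 0, -0.0052, 0.0137, 0, 0, 0, 0, -0.0068, 0.0208, 0, 0, 0, 0, -0.0078, 0.0281, 0, 0, 0, 0, -0.0083, 0.0354, 0, 0, 0, 0],
)

```text
clock: 14.28
tool_pos: [0.5545, -0.142, 0.1054]
eef_rot: [0.792, 0.61, 0.0, -0.003]
contact_force: [-3.2, 6.1, 5.2]
opening: 0.241
```

```bash
python3 - <<'E'
from h import *
arc(.06)
E
```

```text
t 14.28 q 1.484 r 0.1039 z 0.1054 F [-3.2  6.1  5.2] open 0.241
[-0.001, 0.0062, -0.0001, -0.0, -0.0, 0.0]
[-0.0007, 0.0125, -0.0002, -0.1, -0.1, 0.1]
[0.0, 0.0188, -0.0002, -0.1, -0.1, 0.1]
[0.001, 0.025, -0.0002, -0.2, -0.2, 0.2]
[0.0016, 0.0277, -0.0002, -0.2, -0.2, 0.2]
```

send_rows(
  moves=[-0.001, 0.0062, 0, 0, 0, 0, -0.0007, 0.0125, 0, 0, 0, 0, 0, 0.0188, 0, 0, 0, 0, 0.001, 0.025, 0, 0, 0, 0, 0.0016, 0.0277, 0, 0, 0, 0],
)

```text
clock: 14.7
tool_pos: [0.5802, -0.1466, 0.1053]
eef_rot: [0.792, 0.61, -0.001, -0.005]
contact_force: [-7.5, 5.7, 8.1]
opening: 0.237
```

send_rows(
  moves=[0, 0, 0, 0, 0, 0, 0, 0, 0, 0, 0, 0, 0, 0, 0, 0, 0, 0, 0, 0, 0, 0, 0, 0, 0, 0, 0, 0, 0, 0],
)

```text
clock: 15.12
tool_pos: [0.5796, -0.1465, 0.1054]
eef_rot: [0.792, 0.61, -0.002, -0.005]
contact_force: [-2.8, 4.2, 4.3]
opening: 0.237
```

```bash
python3 - <<'E'
from h import *
import pickle
arc(.06)
p=imaging.snapshot("wrist"); save(p,"w10"); pickle.dump(p,open("w10.pkl","wb"))
q=imaging.snapshot("scene"); pickle.dump(q,open("s10.pkl","wb")); im=cv2.cvtColor(q["image"],cv2.COLOR_RGB2BGR)
cv2.imwrite("pics/s10.png",cv2.resize(im[110:250,170:350],None,fx=4,fy=4,interpolation=cv2.INTER_CUBIC))
for c,n in ((p,"wrist"),(q,"scene")):
  for o in imaging.silhouettes("post",c)[:1]:
    X=pts(c,o["pixels"]); s=X[X[:,2]>.157]; print(n,"post",o["score"],X[:,2].max(),s.mean(0).round(4) if len(s) else X.mean(0))
arc(.06)
E
```

```text
t 15.12 q 1.73 r 0.1039 z 0.1054 F [-2.8  4.2  4.3] open 0.237
[-0.0004, 0.0023, -0.0002, -0.1, -0.0, 0.0]
[-0.0004, 0.0023, -0.0002, -0.3, -0.1, 0.1]
[-0.0004, 0.0023, -0.0002, -0.4, -0.1, 0.1]
[-0.0004, 0.0023, -0.0002, -0.5, -0.1, 0.2]
[-0.0004, 0.0023, -0.0002, -0.6, -0.2, 0.2]
scene post 0.65 0.16557165986349165 [0.586  0.0024 0.1621]
t 15.32 q 1.73 r 0.1039 z 0.1054 F [-2.8  3.   5.7] open 0.237
[-0.0004, 0.0023, -0.0002, -0.1, -0.0, 0.0]
[-0.0004, 0.0023, -0.0002, -0.3, -0.1, 0.1]
[-0.0004, 0.0023, -0.0002, -0.4, -0.1, 0.1]
[-0.0004, 0.0023, -0.0002, -0.5, -0.2, 0.2]
[-0.0004, 0.0023, -0.0002, -0.6, -0.2, 0.2]
```

View pics/w10.png

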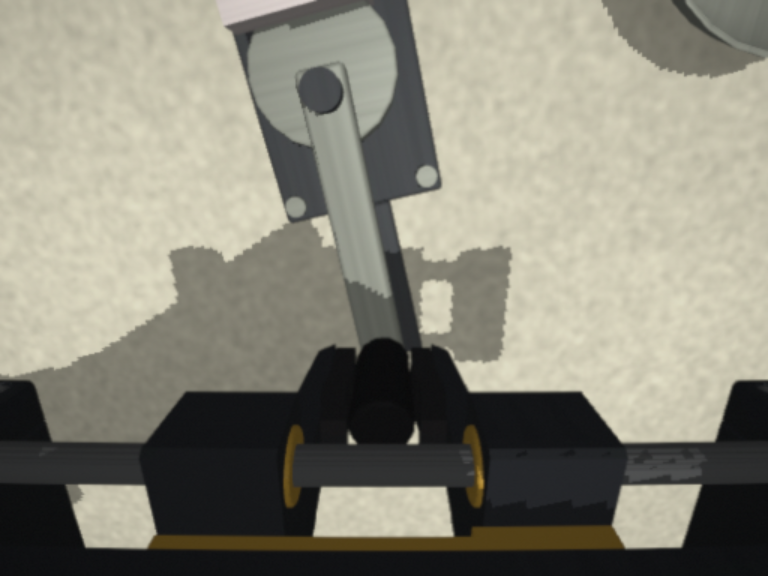

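View pics/s10.png

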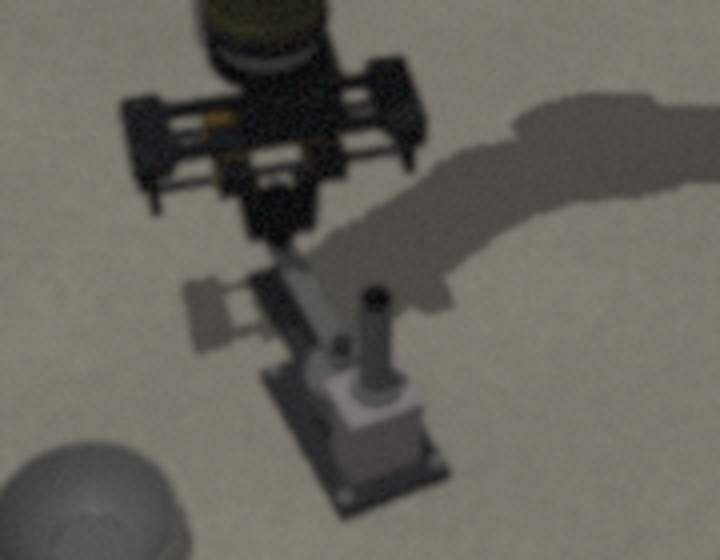

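The fingers hold the knob at (382,390), the lever lies over the tail, and the post stands upright. I check the lever angle against the base edges in the same picture.

```bash
python3 - <<'E'
from h import *
import pickle
p=pickle.load(open("w10.pkl","rb"))
im=cv2.cvtColor(p["image"],cv2.COLOR_RGB2BGR)
cv2.imwrite("pics/c10.png",cv2.resize(im[0:240,140:310],None,fx=2.5,fy=2.5,interpolation=cv2.INTER_CUBIC))
g=lambda u,v,z: onz(p,((u+.5)/1.5-.5,(v+.5)/1.5-.5),z)
def ang(a,b,z):
    d=g(*b,z)-g(*a,z); return np.degrees(np.arctan2(d[1],d[0])).round(2)
print("lever L",ang((315,150),(352,310),.076),"R",ang((358,130),(393,295),.076))
print("base R",ang((409,5),(438,180),.012),"L",ang((238,45),(289,215),.012))
print("pivot",g(322,89,.08),g(322,89,.076))
c=g(382,425,.114);print("knobtop",c)
E
```

```text
lever L -93.84 R -93.08
base R -93.09 L -91.54
pivot [ 0.58685104 -0.04569957  0.08      ] [ 0.58641521 -0.04510724  0.076     ]
knobtop [ 0.58007058 -0.14701326  0.114     ]
```

View pics/c10.png

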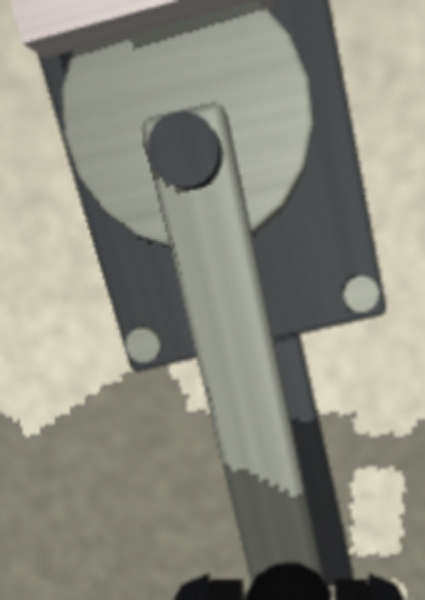

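The lever is at -93.5° against -92.3° for the mount's -y, so q is about 1.73. I nudge it by 2 mm and let it settle.

send_rows(
  moves=[0, 0.002, 0, 0, 0, 0, 0, 0.002, 0, 0, 0, 0, 0, 0.002, 0, 0, 0, 0, 0, 0.002, 0, 0, 0, 0, 0, 0.002, 0, 0, 0, 0],
)

```text
clock: 15.73
tool_pos: [0.5803, -0.1466, 0.1054]
eef_rot: [0.792, 0.61, -0.003, -0.007]
contact_force: [-3.9, 3.7, 4.5]
opening: 0.24
```

send_rows(
  moves=[0, 0.0005, 0, 0, 0, 0, 0, 0.0005, 0, 0, 0, 0, 0, 0.0005, 0, 0, 0, 0, 0, 0.0005, 0, 0, 0, 0, 0, 0.0005, 0, 0, 0, 0],
)

```text
clock: 16.15
tool_pos: [0.58, -0.1466, 0.1054]
eef_rot: [0.792, 0.61, -0.004, -0.007]
contact_force: [-3.3, 4.2, 4.8]
opening: 0.239
```

```bash
python3 - <<'E'
from h import *
arc(.06)
q=imaging.snapshot("scene")
for o in imaging.silhouettes("post",q)[:1]:
    X=pts(q,o["pixels"])
    for a,b in ((.085,.11),(.11,.135),(.135,.155),(.158,.17)):
        s=X[(X[:,2]>a)&(X[:,2]<b)]; print(a,len(s),s.mean(0).round(4) if len(s) else "")
arc(.06); print(abs(r.get_state()["qd"]).max())
E
```

```text
t 16.15 q 1.734 r 0.1039 z 0.1054 F [-3.3  4.2  4.8] open 0.239
[-0.0005, 0.0019, -0.0001, -0.2, -0.0, 0.1]
[-0.0005, 0.0019, -0.0001, -0.4, -0.1, 0.1]
[-0.0005, 0.0019, -0.0001, -0.6, -0.1, 0.2]
[-0.0005, 0.0019, -0.0001, -0.7, -0.1, 0.2]
[-0.0005, 0.0019, -0.0001, -0.9, -0.2, 0.3]
0.085 50 [0.5879 0.0075 0.0967]
0.11 52 [0.5881 0.0077 0.1224]
0.135 42 [0.5879 0.0081 0.1452]
0.158 46 [0.5852 0.0022 0.1623]
t 16.25 q 1.734 r 0.1039 z 0.1054 F [-3.9  3.8  4.2] open 0.24
[-0.0005, 0.0018, -0.0001, -0.2, -0.0, 0.0]
[-0.0005, 0.0018, -0.0001, -0.4, -0.1, 0.1]
[-0.0005, 0.0018, -0.0001, -0.6, -0.1, 0.1]
[-0.0005, 0.0018, -0.0001, -0.7, -0.1, 0.2]
[-0.0005, 0.0018, -0.0001, -0.9, -0.2, 0.2]
0.001770783450706377
```

The lever is steady at q ≈ 1.73. The post is upright and has shifted about 2.5 mm toward the pad, as clamping should do. I hand it in.

```bash
python3 - <<'E'
from h import *
print(r.finish_job()); arc(.06)
E
```

```text
the job is handed in; nothing more can be done
None
the job is handed in; nothing more can be done
```

I put the plain post into the eyelet and let go of it with the clamp open. I then swung the cam lever over the tail and handed in at about 16 s, still gripping the knob with 35 N set. The hand-in gave no verdict.

**Post in the eyelet:** the collar met the plate with about 8 N of upward push. The lever was still at about 0.3 rad when I let go. A camera check afterwards put the post's top at 0.162 m and its axis within 1 mm of the eyelet's.

**Last checks before handing in:**
- **Lever:** about 1.73 rad from the tool position. The wrist picture, taken just before a last 2 mm nudge, agreed within about 0.02 rad. The nudge barely moved the lever, so it sits about 0.02 rad short of 1.75.
- **Knob:** the gripper opening was steady at 0.24. That is about 21 mm, which fits the 22 mm knob. The wrist force was steady at about 7 N.
- **Post:** upright and shifted about 2.5 mm toward the pad.
- **Not measured:** the force on the pad. I infer it from that shift and the lever angle.

The hook post, bottle, dish and glove box were not touched in any move, but I did not measure them again at the end.

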